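Clamp the cheese for carving

ROBOT

A 6-joint arm with a two-finger parallel gripper is mounted at the origin on the work surface. World frame = base frame: x ahead of the robot, y to its left, z up, the work surface at z = 0. Lengths are in mm, angles in rad, forces in N, time in s.
With the tool pointing down it reaches from about 300 to 775 mm from the base axis. Payload 14.6 kg.
Tool frame: the origin (TCP) lies between the finger pads; the fingertips stand 11 mm ahead of it and the grasp point (between the pads) lies 8 mm behind it; z points along the fingers, y is the direction in which the jaws open and shut (so a half turn about z gives the same grasp; the last joint's range is limited). The gripper opens to 94 mm and grips with 3 to 60 N. Pads are 16 mm wide; open, the fingers measure 119 mm over their backs; the gripper's body (75 mm by 177 mm) begins 78 mm behind the grasp point.
Start: joints at [-1.298, 0.3, 1.521, -0, 1.321, -0.067], TCP at [183.307, -518.544, 216.446] pointing down, gripper open.
Joint ranges: [-3.03, 3.03], [-0.79, 2.21], [0.23, 2.52], [-1.04, 4.18], [0, 3.07], [-2.55, 2.55]. Speed limits (rad/s): [2.22, 2.22, 2.57, 3.14, 3.14, 3.14].

INTERFACE

Orientations are given as [roll, pitch, yaw] about the fixed x, y, z axes, in that order (R = Rz(yaw) Ry(pitch) Rx(roll)).
In Python, from cell import * gives the robot as it stands.
- The arm moves only by the tool arm_command, never from a script. Its argument "deltas" is a list of rows, each an object with "xyz": the shift along the world's x, y, z in m, a list of three; "turn": the turn, a rotation vector about the world's x, y, z in rad, a list of three. A call has 1 to 12 rows; each row shifts and turns the commanded pose from where the row before left it; what a row does not reach is not made up. A row lasts 1/8 s, in which the tool goes at most 62.5 mm and 10.7 degrees, less where a joint would pass 70% of its speed; a pose out of reach is approached as far as the arm can. A call with a gripper value outside its range is refused whole. "gripper" is the closure, from 0 (fully open) to 1 (shut), set as the call begins (left out, the last holds). The fingers move at their own pace and stop on an object; "force" is the grip in N (left out, the last holds). Time passes only in rows, so rows that do not move let the fingers close. It gives the time, the measured TCP pose, the force and the opening at its end, in the units of the state.
- read_state(): the state, without advancing time (a new reading comes with each control period).
- camera(name): name is "scene" or "top" or "wrist"; returns a dict with "color" (400x640x3 uint8, red, green, blue), "fx", "fy", "cx", "cy" (pixels), "k1" (the pictures are not rectified: a ray, as slopes to the right and down, at radius r is drawn at 1 + k1 r^2 times it, then the intrinsics apply), "rvec" (rotation vector, rad) and "tvec" (3), from world to camera coordinates, as OpenCV has them; the wrist camera has in their place "mount" (4x4, takes a point from camera to tool coordinates, whose origin is the TCP and whose axes are the flange's). Camera axes: x right, y down, z forward; pixel columns grow to the right and rows downward; lengths in mm; the calibration is good to about 2 mm. A picture is of the moment at which its call begins: read the wrist's pose just before it. There is no depth.
- sign_off(): hands the job in, once; it reports no verdict.
The state is a dict: "clock": time; "joints": joint angles; "qd": joint speeds; "effort": joint torques, N m; "eef_pos": TCP position; "eef_rot": TCP orientation; "wrist_force": force on the tool from outside, world axes, zero at the start; "moment": the same for the moment, N m; "finger_gap": finger opening in mm.
Only numpy, scipy, OpenCV 4.12 (cv2) and the standard library are available. Lean on these libraries where they do the work, as an engineer would, in place of code of your own. Each camera call takes 0.05 s, during which the arm holds its last target.

TASK

Swing the hinged brace of the carving clamp up until it clicks home upright, then pump the trigger until the jaw has pushed the cheese against the brace and grips it firmly without crushing it: press the pad's spring in by about 5 to 6 mm, and never by 9. Move the jaw and the cheese only with the trigger, leave everything else in its place, and finish while holding the trigger squeezed, so that the cheese stays gripped for the carver.

Things in the scene. Friction and masses are not known exactly. Their poses are not given: they have to be found in the camera images.
- clamp: Carving clamp, fixed: red board 200 (x) x 360 (y), top at z = 20, with a steel one-hand bar clamp. Origin on the table, board from y = -200 to 160. Its +y is the clamping direction; on the line x = 0: black upright handle (y = -177, 18 thick, to z = 118), trigger (y about -106), jaw pad, cheese, brace (y = 105). Clear between handle and trigger bar: 55 at rest, 28 fully squeezed.
- brace: Hinged brace of the clamp: a steel bar 12 thick (along the clamp's y), 24 wide, reaching 95 from its hinge. Lies level towards the clamp's -x (the robot) at the start, swings up across the clamping direction; upright, it is the end stop for the cheese. Origin on the hinge axis.
- brace_angle (a joint): Brace angle in rad: 0 lying level, 1.571 upright at its end stop. A sprung ball resists from about 1.05 rad, is passed at about 1.33 (up to about 2 N at the tip) and then pulls the brace home and holds it; below that it falls back under its own weight.
- brace_grip (a point): Point on the brace's centre line, 80 from the hinge axis and 15 from its tip: a good place to pinch it across its 12 thickness. Moves with the brace.
- brace_hinge (a point): Brace hinge axis, along the clamp's y, 30 above the board; fixed to the clamp.
- trigger: Trigger of the clamp: a steel lever on a pivot with a black round cross bar (diameter 14, 44 long, along the clamp's x) at its top, 65 above the pivot; a 5 thick, 22 wide plate below the bar. At rest it leans 0.22 rad from upright away from the handle (towards clamp +y); squeezing swings the bar towards the handle (clamp -y). Origin at the pivot.
- trigger_angle (a joint): Squeeze in rad: 0 at rest, 0.45 full (bar moved 29 mm towards the handle); a spring returns it. Its ratchet drives the jaw 40 mm per rad, forward only; up to 7 mm of jaw stroke is lost before the pawl catches, so a full squeeze advances the jaw 11 to 18 mm. Force at the bar: 2 to 3 N plus about 0.6 times (pad force + 5 N).
- trigger_bar (a point): Centre of the trigger's cross bar; moves with the trigger. 125 above the table or a little less.
- trigger_pivot (a point): Trigger pivot axis, along the clamp's x, 60 above the table; fixed to the clamp.
- jaw: Sliding jaw of the clamp: toothed steel bar and head, carrying the sprung pad in front. Moves along the clamp's y. Origin is that of the clamp, shifted by the travel.
- jaw_travel (a joint): Jaw travel in m, grows towards the brace, at most 0.07. Friction keeps the jaw where it is left, against up to about 5 N; a larger push-back is held only while the trigger is kept squeezed.
- pad: Sprung aluminium pad on the jaw, 50 wide, 46 high, 8 thick; presses the cheese.
- pad_spring (a joint): How far the pad is pushed back into the jaw, in m: 0 free, 0.014 at its hard stop. The spring gives 1 N + 2 N per mm, so this reads the force on the cheese.
- pad_face (a point): Centre of the pad's front face, 49 above the table; moves with the jaw and pad.
- cheese_center (a point): Centre of the loose cheese (half-way up): a firm yellow block 70 (x) x 80 (y) x 60 high, about 0.45 kg, standing on the board between pad and brace, 6 to 14 short of the brace, 9 to 39 from the pad. It slides on the board when pushed with 2 to 4 N.
- cheese: The same cheese block; origin at the centre of its underside; its axes are nearly the clamp's.
- shaker: small glass salt shaker with steel cap, diameter 36, height 75, standing on the carving board beside the brace; origin at its underside (to be left in place)
- knife: carving knife lying flat on the carving board along its far edge, 250 long; origin at its underside (to be left in place)
- foil_tray: open aluminium tray, 200 x 120 x 50, on the table; origin at its underside (to be left in place)
- bowl: steel bowl, diameter 130, height 60, on the table; origin at its underside (to be left in place)
- sauce: yellow sauce bottle, diameter 58, height 170, on the table; origin at its underside (to be left in place)
- mug: white mug, diameter 80, height 90, on the table; origin at its underside (to be left in place)
- pickles: green glass jar, diameter 72, height 110, on the table; origin at its underside (to be left in place)
Mind the look-alikes: they are no part of the job. What is shaped like the cheese but black, pink or purple is not meant.

How it is judged:
By the outcome, as a careful person would: the job done as asked, in the order asked, and still so for the second after the job is handed in, while the arm keeps its last pose, push and grip.
It also fails if it takes over 61 s, if anything falls off the work surface, if the arm or the gripper's body presses on something with over 40 N, if the wrist force passes 120 N, or if a joint passes its speed limit or range.

## Working session

There is one attempt and no reset: what is moved stays moved. The work goes in short steps, Python scripts to look and compute and a tool call to move; the robot and the scene stay as the last step left them, time stands still between calls to the robot, and variables do not carry over. Pictures are saved under pics/ and viewed, and the job is handed in when it is done.

Besides the shell and the picture viewer there is one more tool, called after "Call:" by a JSON object that holds its "name" and its "arguments", one argument or row to a line. arm_command: Moves the arm, as the interface text tells. Its arguments: {"type":"object","properties":{"deltas":{"type":"array","items":{"type":"object","properties":{"xyz":{"type":"array","items":{"type":"number"}},"turn":{"type":"array","items":{"type":"number"}}}}},"gripper":{"type":"number"},"force":{"type":"number"}},"required":["deltas"]}

```bash
mkdir -p pics; ls; cat > h.py <<'E'
from cell import *
import numpy as np, cv2
def K(c): return np.array([[c['fx'],0,c['cx']],[0,c['fy'],c['cy']],[0,0,1.]])
def save(c,n,crop=None,s=1):
    im=c['color'][:,:,::-1]
    if crop: x0,y0,x1,y1=crop; im=im[y0:y1,x0:x1]
    im=cv2.resize(im,None,fx=s,fy=s,interpolation=cv2.INTER_CUBIC) if s!=1 else im
    cv2.imwrite('pics/'+n,im)
E
python3 - <<'E'
from h import *
s=read_state(); print(s)
import pickle
for n in ['scene','top','wrist']:
    c=camera(n); save(c,n+'0.png'); pickle.dump(c,open(n+'0.pkl','wb'))
    print(n,{k:v for k,v in c.items() if k!='color'})
E
```

```text
pics
{'clock': 0.0, 'joints': array([-1.29761716e+00,  3.00475385e-01,  1.52159005e+00, -9.99640878e-07,
        1.32072755e+00, -6.66086368e-02]), 'qd': array([ 5.03563871e-04,  1.63138768e-03,  1.32794703e-03,  1.23173256e-03,
       -2.21055353e-03,  1.28266611e-05]), 'effort': array([ 2.55375220e-03, -5.31804514e+01, -3.52740777e+01,  7.09030917e-02,
        2.43934459e-02, -1.06055393e-04]), 'eef_pos': array([ 183.22973517, -518.30445341,  215.88018937]), 'eef_rot': array([-3.14039492e+00, -7.89273565e-05,  3.39788005e-01]), 'wrist_force': array([ 0.05692587, -0.07548577,  0.49905695]), 'moment': array([ 0.01469329, -0.05553291,  0.03769461]), 'finger_gap': 93.85585498090747}
scene {'fx': 394.04086491208886, 'fy': 394.04086491208886, 'cx': 319.3605799608439, 'cy': 204.0424175593023, 'k1': -0.03282034712930473, 'rvec': array([ 0.84740365,  2.67990556, -0.9293879 ]), 'tvec': array([ 437.16680295, -168.96409388, 1344.55911667])}
top {'fx': 457.558156149496, 'fy': 457.558156149496, 'cx': 322.88493751254816, 'cy': 203.4760156320092, 'k1': -0.10043444135695562, 'rvec': array([ 2.10099743, -2.14807651,  0.22112515]), 'tvec': array([  -2.83342417,  520.80905232, 1327.18723954])}
wrist {'fx': 292.929364413606, 'fy': 292.929364413606, 'cx': 318.0228738373392, 'cy': 197.4199234209895, 'k1': 0.007539333594695328, 'mount': array([[ 1.19220016e-04, -9.59933954e-01, -2.80226318e-01,
         8.19240411e+01],
       [ 9.99999988e-01,  8.56124351e-05,  1.32170779e-04,
         3.60439596e-01],
       [-1.02884361e-04, -2.80226330e-01,  9.59933953e-01,
        -1.68592110e+02],
       [ 0.00000000e+00,  0.00000000e+00,  0.00000000e+00,
         1.00000000e+00]])}
```

View pics/scene0.png

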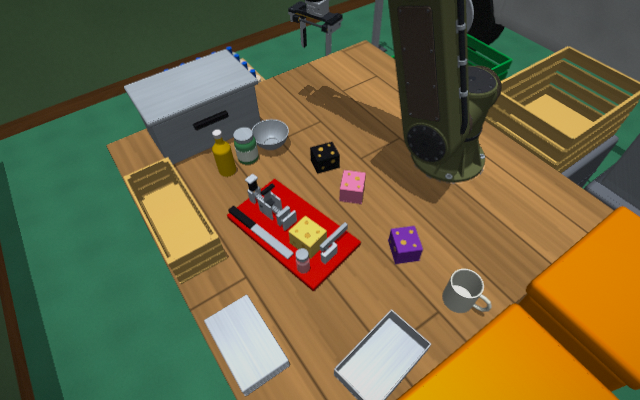

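View pics/top0.png

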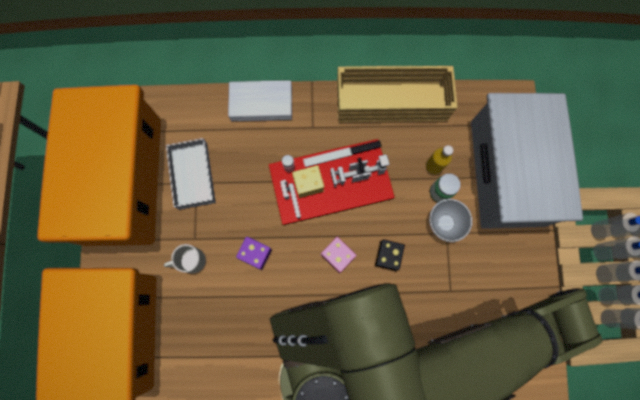

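View pics/wrist0.png

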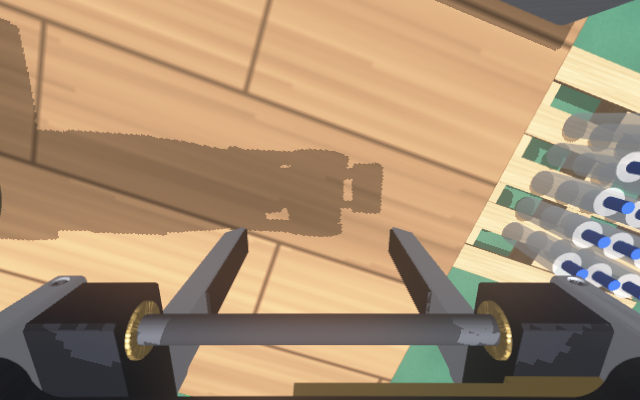

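The yellow cheese with the red board is the target: top (308,180), scene (308,235). The look-alikes are purple (254,253), pink (339,254) and black (390,255) in the top view, and I'll leave those alone. In the top view the brace is at about (292,200), the handle at (383,162) and the shaker at (288,162). Next I'll measure the board.

```bash
cat >> h.py <<'E'
from scipy.spatial.transform import Rotation as R
def dist(c): return np.array([c['k1'],0,0,0.])
def ext(c,tcp=None,rot=None):
    if 'mount' in c:
        T=np.eye(4);T[:3,:3]=R.from_euler('xyz',rot).as_matrix();T[:3,3]=tcp
        W=T@c['mount']; W=np.linalg.inv(W); return W[:3,:3],W[:3,3]
    return cv2.Rodrigues(c['rvec'])[0],c['tvec']
def rays(c,uv,E=None):
    Rm,t=E if E else ext(c)
    n=cv2.undistortPoints(np.array(uv,float).reshape(-1,1,2),K(c),dist(c)).reshape(-1,2)
    d=np.c_[n,np.ones(len(n))]@Rm; d/=np.linalg.norm(d,axis=1)[:,None]
    return -Rm.T@t,d
def onz(c,uv,z,E=None):
    o,d=rays(c,uv,E); return o+d*((z-o[2])/d[:,2])[:,None]
def proj(c,P,E=None):
    Rm,t=E if E else ext(c)
    return cv2.projectPoints(np.array(P,float).reshape(-1,1,3),cv2.Rodrigues(Rm)[0],t,K(c),dist(c))[0].reshape(-1,2)
def tri(*cu):
    A=np.zeros((3,3));b=np.zeros(3)
    for c,uv,E in cu:
        o,d=rays(c,[uv],E); d=d[0];M=np.eye(3)-np.outer(d,d);A+=M;b+=M@o
    return np.linalg.solve(A,b)
def redrect(c):
    hsv=cv2.cvtColor(c['color'],cv2.COLOR_RGB2HSV)
    m=(((hsv[...,0]<5)|(hsv[...,0]>174))&(hsv[...,1]>200)&(hsv[...,2]>90)).astype(np.uint8)
    m=cv2.morphologyEx(m,cv2.MORPH_OPEN,np.ones((2,2)))
    n,l,st,_=cv2.connectedComponentsWithStats(m); i=1+np.argmax(st[1:,4])
    return (l==i).astype(np.uint8)
E
python3 - <<'E'
from h import *
import pickle
for n,cr in [('scene',(215,160,375,300)),('top',(260,130,410,230))]:
    c=pickle.load(open(n+'0.pkl','rb')); save(c,n+'0z.png',cr,5)
    m=redrect(c); ct=max(cv2.findContours(m,cv2.RETR_EXTERNAL,cv2.CHAIN_APPROX_NONE)[0],key=len)
    P=onz(c,ct[:,0,:],20)[:,:2].astype(np.float32)
    r=cv2.minAreaRect(P); print(n,r); print(cv2.boxPoints(r))
E
```

```text
scene ((603.5879516601562, -34.64564514160156), (197.97999572753906, 354.7785339355469), 12.61161994934082)
[[ 468.25494  116.85008]
 [ 545.7177  -229.36855]
 [ 738.92096 -186.14137]
 [ 661.4582   160.07726]]
top ((671.4192504882812, -173.62411499023438), (44.227230072021484, 64.94535827636719), 15.022854804992676)
[[ 641.64435 -147.99323]
 [ 658.47845 -210.7189 ]
 [ 701.19415 -199.255  ]
 [ 684.36005 -136.52933]]
```

View pics/scene0z.png

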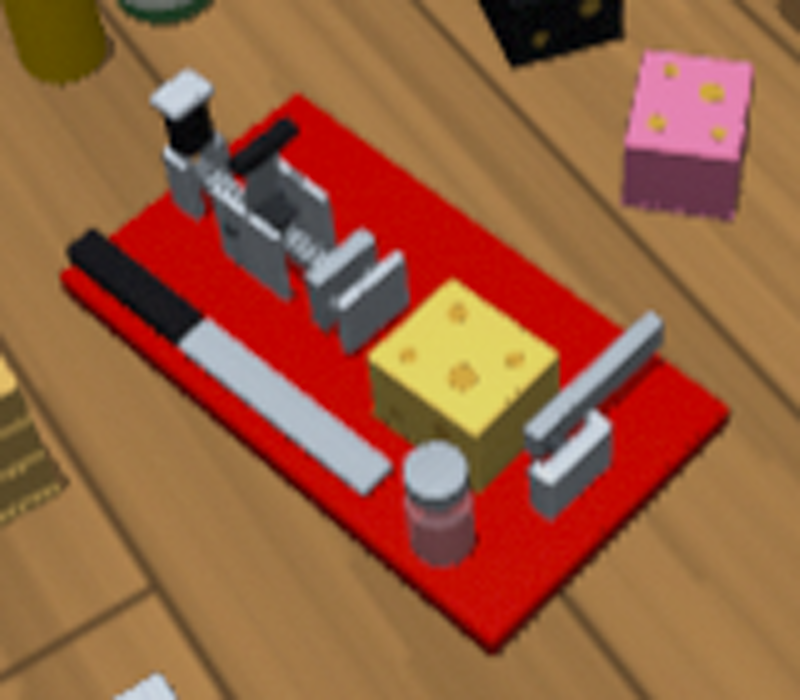

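View pics/top0z.png

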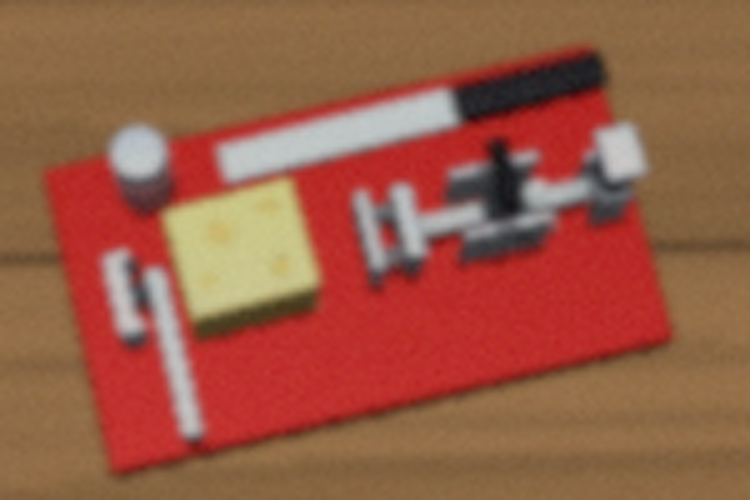

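```bash
python3 - <<'E'
from h import *
import pickle
c=pickle.load(open('top0.pkl','rb'))
hsv=cv2.cvtColor(c['color'],cv2.COLOR_RGB2HSV)
m=(((hsv[...,0]<6)|(hsv[...,0]>172))&(hsv[...,1]>180)&(hsv[...,2]>60)).astype(np.uint8)
m[:130]=0;m[230:]=0;m[:,:260]=0;m[:,410:]=0
P=np.argwhere(m)[:,::-1]
r=cv2.minAreaRect(onz(c,P,20)[:,:2].astype(np.float32)); print(r,cv2.boxPoints(r))
E
```

```text
((598.5595703125, -41.474822998046875), (198.63873291015625, 356.7859802246094), 12.46656608581543) [[ 463.0723   111.27197]
 [ 540.09155 -237.10175]
 [ 734.0469  -194.22162]
 [ 657.0276   154.1521 ]]
```

Call:
{"name": "arm_command", "arguments": {
  "deltas": [
    {"xyz":[0.0243,0.0378,0.0],"turn":[0,0,-0.01]},
    {"xyz":[0.0243,0.0378,0.0],"turn":[0,0,-0.01]},
    {"xyz":[0.0243,0.0378,0.0],"turn":[0,0,-0.01]},
    {"xyz":[0.0243,0.0378,0.0],"turn":[0,0,-0.01]},
    {"xyz":[0.0243,0.0378,0.0],"turn":[0,0,-0.01]},
    {"xyz":[0.0243,0.0378,0.0],"turn":[0,0,-0.01]},
    {"xyz":[0.0243,0.0378,0.0],"turn":[0,0,-0.01]},
    {"xyz":[0.0243,0.0378,0.0],"turn":[0,0,-0.01]},
    {"xyz":[0.0243,0.0378,0.0],"turn":[0,0,-0.01]},
    {"xyz":[0.0243,0.0378,0.0],"turn":[0,0,-0.01]},
    {"xyz":[0.0243,0.0378,0.0],"turn":[0,0,-0.01]},
    {"xyz":[0.0243,0.0378,0.0],"turn":[0,0,-0.012]}
  ]
}}

```text
clock: 1.65
eef_pos: [475.5, -63.5, 216.4]
eef_rot: [3.142, 0.0, 0.217]
wrist_force: [-0.1, 0.1, -0.1]
finger_gap: 93.7
```

```bash
cat >> h.py <<'E'
import pickle
def shot(n):
    s=read_state(); c=camera('wrist'); c['E']=ext(c,s['eef_pos'],s['eef_rot']); pickle.dump(c,open(n+'.pkl','wb')); save(c,n+'.png')
    print('t',s['clock'],'pos',s['eef_pos'].round(1),'rot',s['eef_rot'].round(4),'F',s['wrist_force'].round(2),'gap',round(s['finger_gap'],1)); return c
def load(n): return pickle.load(open(n+'.pkl','rb'))
E
python3 - <<'E'
from h import *
shot('w1')
E
```

```text
t 1.65 pos [475.5 -63.5 216.4] rot [3.1416e+00 1.0000e-04 2.1750e-01] F [-0.14  0.1  -0.14] gap 93.7
```

View pics/w1.png

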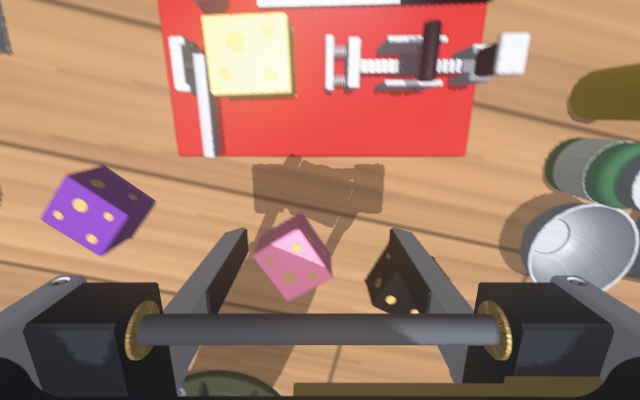

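```bash
python3 - <<'E'
from h import *
c=load('w1'); save(c,'w1z.png',(150,0,350,170),4); save(c,'w1y.png',(310,0,540,170),3.4)
m=redrect(c); 
y,x=np.where(m); 
# near edge & side edges line fits
near=[];
for u in range(225,460,3):
    v=np.where(m[:,u])[0].max(); near.append((u,v+0.5))
P=onz(c,near,20,c['E']);
d,_=0,0
vx,vy,x0,y0=cv2.fitLine(P[:,:2].astype(np.float32),cv2.DIST_HUBER,0,.01,.01).ravel()
print('edge dir',np.arctan2(-vx*np.sign(vy),abs(vy)),x0,y0)
L=[(np.where(m[v])[0].min()-.5,v) for v in range(100,150,3)]; Rr=[(np.where(m[v])[0].max()+.5,v) for v in range(100,150,3)]
for Q in (L,Rr):
    Q=onz(c,Q,20,c['E']); vv=cv2.fitLine(Q[:,:2].astype(np.float32),cv2.DIST_HUBER,0,.01,.01).ravel(); print('side',vv, np.arctan2(vv[1]*np.sign(vv[0]),abs(vv[0])))
    # intersect
    A=np.array([[vx,-vv[0]],[vy,-vv[1]]]); t=np.linalg.solve(A,[vv[2]-x0,vv[3]-y0]); print('corner',x0+vx*t[0],y0+vy*t[0])
E
```

```text
Traceback (most recent call last):
  File "h.py", line 35, in redrect
    n,l,st,_=cv2.connectedComponentsWithStats(m); i=1+np.argmax(st[1:,4])
                                                      ~~~~~~~~~^^^^^^^^^^
ValueError: attempt to get argmax of an empty sequence
```

View pics/w1z.png

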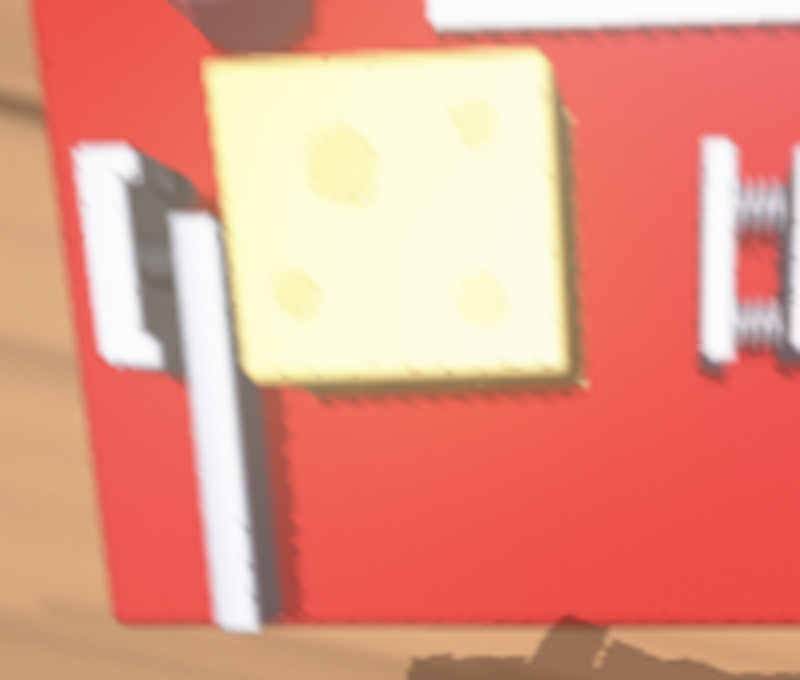

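View pics/w1y.png

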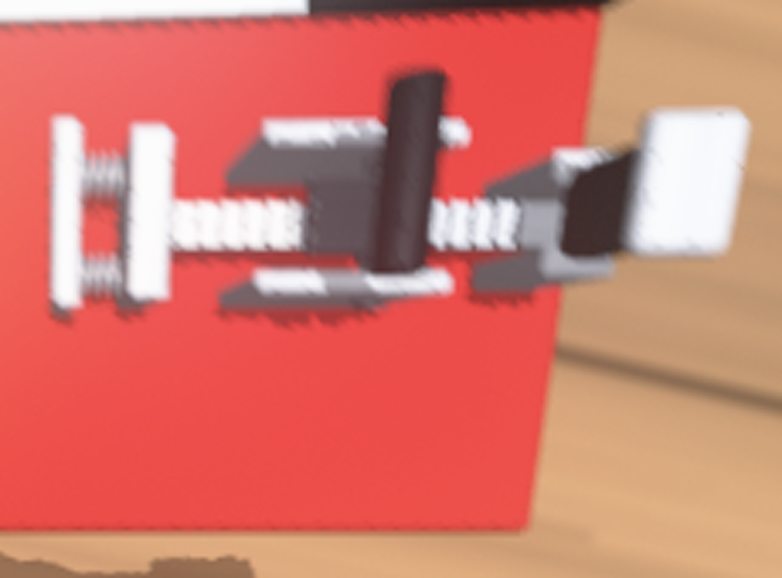

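```bash
python3 - <<'E'
from h import *
c=load('w1');E=c['E']
C=onz(c,[(179.5,155.5),(465,155.3)],20,E); print('board corners',C.round(1))
d=C[0]-C[1]; L=np.hypot(*d[:2]); ey=d[:2]/L; ex=np.array([ey[1],-ey[0]]); yaw=np.arctan2(-ey[0],ey[1]); print(L,yaw)
mid=C.mean(0)[:2]; o=mid+100*ex+20*ey; print('origin',o)
loc=lambda p:(np.c_[(p[:,:2]-o)@ex,(p[:,:2]-o)@ey]).round(1)
print('brace',loc(onz(c,[(204.5,158),(215.5,157),(192.5,53.2),(203.7,52.8)],62,E)), onz(c,[(204.5,158),(215.5,157)],62,E).round(1))
print('bar',loc(onz(c,[(433.5,22),(426.8,78.8)],128,E)))
print('cap',loc(onz(c,[(513,53.5)],118,E)))
print('cheese',loc(onz(c,[(201,15),(287,13),(295,93),(212,96)],80,E)))
print('pad front/back, head front/back',loc(onz(c,[(325.5,60),(334,60)],72,E)),loc(onz(c,[(348,60),(360,60)],72,E)))
for n in('top0','scene0'):
    k=load(n)
    for nm,P in [('tipmid',(-95,105,62)),('cap',(0,-177,118)),('corner',(-100,160,20)),('corner',(-100,-200,20)),('corner',(100,160,20))]:
        W=np.r_[o+P[0]*ex+P[1]*ey,P[2]]; print(n,nm,proj(k,[W]).round(1))
E
```

```text
board corners [[ 467.4  110.7   20. ]
 [ 544.3 -235.9   20. ]]
355.00254887477774 0.21826388079994186
origin [599.13955661 -21.40949026]
brace [[-96.8 110.5]
 [-95.6  98.3]
 [  8.4 110.9]
 [  8.8  99.6]] [[480.7  65.5  62. ]
 [484.5  53.8  62. ]]
bar [[  18.7 -104.4]
 [ -22.2 -103.5]]
cap [[  -2. -176.]]
cheese [[ 37.   92.2]
 [ 38.7  13.5]
 [-30.1   7.8]
 [-32.9  89.4]]
pad front/back, head front/back [[  0.7 -22.2]
 [  0.7 -30.5]] [[  0.7 -44.1]
 [  0.6 -55.9]]
top0 tipmid [[298.  215.5]]
top0 cap [[383.5 158.7]]
top0 corner [[281.5 223.6]]
top0 corner [[394.7 196.3]]
top0 corner [[267.4 162.3]]
scene0 tipmid [[345.7 223. ]]
scene0 cap [[250.3 178.1]]
scene0 corner [[361.2 241.2]]
scene0 corner [[273.8 177.6]]
scene0 corner [[312.6 289.5]]
```

Call:
{"name": "arm_command", "arguments": {
  "deltas": [
    {"xyz":[0.0056,0.0316,-0.024]},
    {"xyz":[0.0056,0.0316,-0.024]},
    {"xyz":[0.0056,0.0316,-0.024]},
    {"xyz":[0.0056,0.0316,-0.024]},
    {"xyz":[0,0,0]},
    {"xyz":[0,0,0]}
  ],
  "gripper": 0.5,
  "force": 15
}}

```text
validation failed for argument at $.de...
```

```bash
python3 - <<'E'
from h import *
shot('w2')
E
```

```text
t 1.7 pos [477.2 -60.4 216.3] rot [-3.1406e+00 -6.0000e-04  2.1850e-01] F [ 0.3   1.77 -0.76] gap 93.7
```

View pics/w2.png

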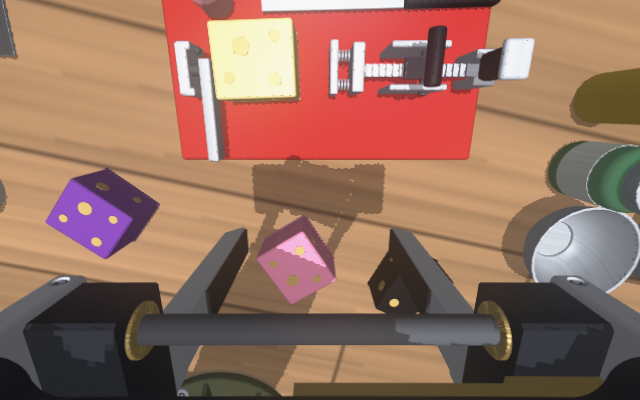

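Call:
{"name": "arm_command", "arguments": {
  "deltas": [
    {"xyz":[0.005,0.031,-0.024],"turn":[0,0,0]},
    {"xyz":[0.005,0.031,-0.024],"turn":[0,0,0]},
    {"xyz":[0.005,0.031,-0.024],"turn":[0,0,0]},
    {"xyz":[0.005,0.031,-0.024],"turn":[0,0,0]},
    {"xyz":[0,0,0],"turn":[0,0,0]},
    {"xyz":[0,0,0],"turn":[0,0,0]}
  ],
  "gripper": 0.5,
  "force": 15
}}

```text
clock: 2.5
eef_pos: [495.0, 58.3, 120.9]
eef_rot: [3.141, -0.0, 0.218]
wrist_force: [0.3, -0.6, 1.0]
finger_gap: 47.4
```

```bash
python3 - <<'E'
from h import *
shot('w3')
E
```

```text
t 2.5 pos [495.   58.3 120.9] rot [ 3.1414e+00 -3.0000e-04  2.1770e-01] F [ 0.3  -0.6   0.95] gap 47.4
```

View pics/w3.png

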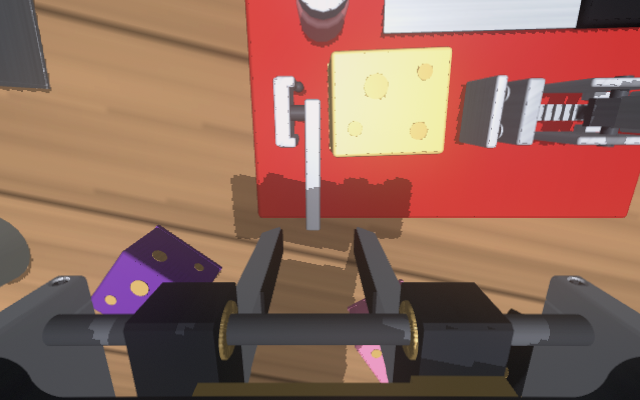

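```bash
python3 - <<'E'
from h import *
c=load('w3');E=c['E']
C=onz(c,[(259,217),],20,E); print(C)
print(onz(c,[(307,230),(320,229.5),(305.5,100),(319.5,100),(313.2,229.7)],62,E).round(1))
print(proj(c,[(495,58.3,62)],E))
E
```

```text
[[466.42392319 110.64605578  20.        ]]
[[480.6  64.2  62. ]
 [483.4  53.6  62. ]
 [581.3  86.5  62. ]
 [583.6  76.4  62. ]
 [482.   59.2  62. ]]
[[317.56203103 215.5738653 ]]
```

Call:
{"name": "arm_command", "arguments": {
  "deltas": [
    {"xyz":[0.0026,0.0044,-0.02],"turn":[0,0,0]},
    {"xyz":[0,0,-0.02],"turn":[0,0,0]},
    {"xyz":[0,0,-0.02],"turn":[0,0,0]},
    {"xyz":[0,0,-0.015],"turn":[0,0,0]},
    {"xyz":[0,0,0],"turn":[0,0,0]}
  ]
}}

```text
clock: 3.18
eef_pos: [497.3, 62.9, 45.1]
eef_rot: [-3.141, 0.001, 0.217]
wrist_force: [0.1, -0.3, -0.0]
finger_gap: 47.2
```

```bash
python3 - <<'E'
from h import *
shot('w4')
E
```

```text
t 3.175 pos [497.3  62.9  45.1] rot [-3.1415e+00  1.0000e-03  2.1710e-01] F [ 0.14 -0.32 -0.  ] gap 47.2
```

View pics/w4.png

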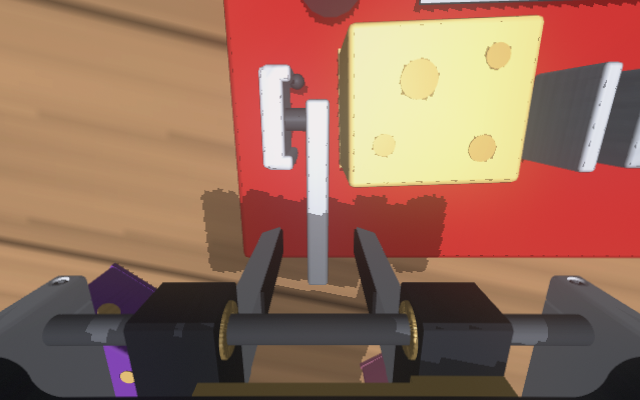

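Call:
{"name": "arm_command", "arguments": {
  "deltas": [
    {"xyz":[0,0,0],"turn":[0,0,0]},
    {"xyz":[0,0,0],"turn":[0,0,0]},
    {"xyz":[0,0,0],"turn":[0,0,0]},
    {"xyz":[0,0,0],"turn":[0,0,0]},
    {"xyz":[0,0,0],"turn":[0,0,0]}
  ],
  "gripper": 1.0,
  "force": 15
}}

```text
clock: 3.85
eef_pos: [497.6, 63.4, 45.6]
eef_rot: [3.142, -0.0, 0.218]
wrist_force: [0.2, 0.3, 2.6]
finger_gap: 12.0
```

```bash
python3 - <<'E'
import numpy as np
th=np.linspace(0,np.pi/2,17)
x=-79*np.cos(th)+3.5*np.sin(th); z=79*np.sin(th)+3.5*np.cos(th)
for i in range(16):
    dx=(x[i+1]-x[i])/1e3; print(i,round(dx*.976,4),round(dx*.2165,4),round((z[i+1]-z[i])/1e3,4))
E
```

```text
0 0.0007 0.0002 0.0077
1 0.0014 0.0003 0.0076
2 0.0022 0.0005 0.0074
3 0.0029 0.0006 0.0072
4 0.0035 0.0008 0.0069
5 0.0042 0.0009 0.0065
6 0.0048 0.0011 0.006
7 0.0053 0.0012 0.0055
8 0.0058 0.0013 0.005
9 0.0063 0.0014 0.0043
10 0.0067 0.0015 0.0037
11 0.007 0.0015 0.003
12 0.0072 0.0016 0.0023
13 0.0074 0.0016 0.0016
14 0.0075 0.0017 0.0008
15 0.0076 0.0017 0.0
```

Call:
{"name": "arm_command", "arguments": {
  "deltas": [
    {"xyz":[0.0007,0.0002,0.0077],"turn":[0,0,0]},
    {"xyz":[0.0014,0.0003,0.0076],"turn":[0,0,0]},
    {"xyz":[0.0022,0.0005,0.0074],"turn":[0,0,0]},
    {"xyz":[0.0029,0.0006,0.0072],"turn":[0,0,0]},
    {"xyz":[0.0035,0.0008,0.0069],"turn":[0,0,0]},
    {"xyz":[0.0042,0.0009,0.0065],"turn":[0,0,0]},
    {"xyz":[0.0048,0.0011,0.006],"turn":[0,0,0]},
    {"xyz":[0.0053,0.0012,0.0055],"turn":[0,0,0]},
    {"xyz":[0,0,0],"turn":[0,0,0]}
  ]
}}

```text
clock: 4.97
eef_pos: [523.3, 69.2, 100.9]
eef_rot: [3.141, -0.002, 0.218]
wrist_force: [-1.0, -0.9, 4.4]
finger_gap: 11.6
```

```bash
python3 - <<'E'
from h import *
shot('w5')
E
```

```text
t 4.975 pos [523.3  69.2 100.9] rot [ 3.1414e+00 -1.5000e-03  2.1780e-01] F [-1.02 -0.92  4.41] gap 11.6
```

View pics/w5.png

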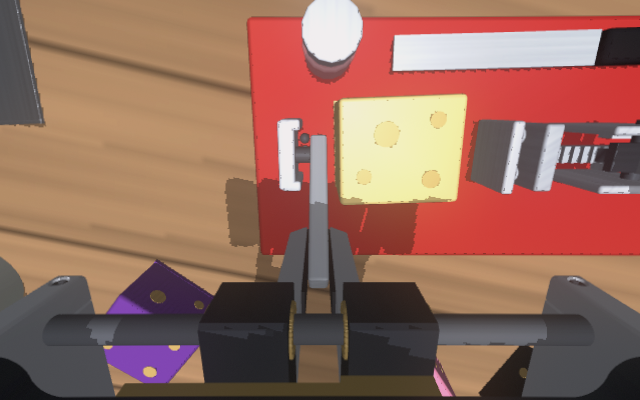

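Call:
{"name": "arm_command", "arguments": {
  "deltas": [
    {"xyz":[0.0058,0.0013,0.005],"turn":[0,0,0]},
    {"xyz":[0.0063,0.0014,0.0043],"turn":[0,0,0]},
    {"xyz":[0.0067,0.0015,0.0037],"turn":[0,0,0]},
    {"xyz":[0.007,0.0015,0.003],"turn":[0,0,0]},
    {"xyz":[0.0072,0.0016,0.0023],"turn":[0,0,0]},
    {"xyz":[0.0074,0.0016,0.0016],"turn":[0,0,0]},
    {"xyz":[0.0075,0.0017,0.0008],"turn":[0,0,0]},
    {"xyz":[0.006,0.0014,0],"turn":[0,0,0]},
    {"xyz":[0,0,0],"turn":[0,0,0]},
    {"xyz":[0,0,0],"turn":[0,0,0]}
  ]
}}

```text
clock: 6.28
eef_pos: [577.0, 81.1, 121.3]
eef_rot: [3.141, -0.002, 0.218]
wrist_force: [4.6, -3.0, -0.4]
finger_gap: 12.0
```

```bash
python3 - <<'E'
from h import *
shot('w6')
c=camera('scene'); save(c,'s6.png',(215,140,375,300),5);pickle.dump(c,open('s6.pkl','wb'))
E
```

```text
t 6.275 pos [577.   81.1 121.3] rot [ 3.1413e+00 -2.2000e-03  2.1780e-01] F [ 4.58 -3.04 -0.39] gap 12.0
```

View pics/w6.png

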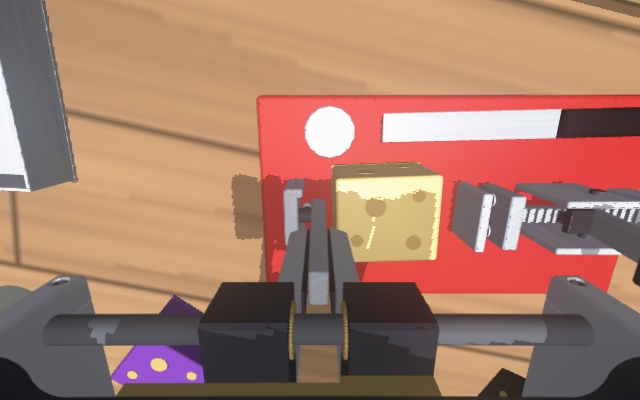

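View pics/s6.png

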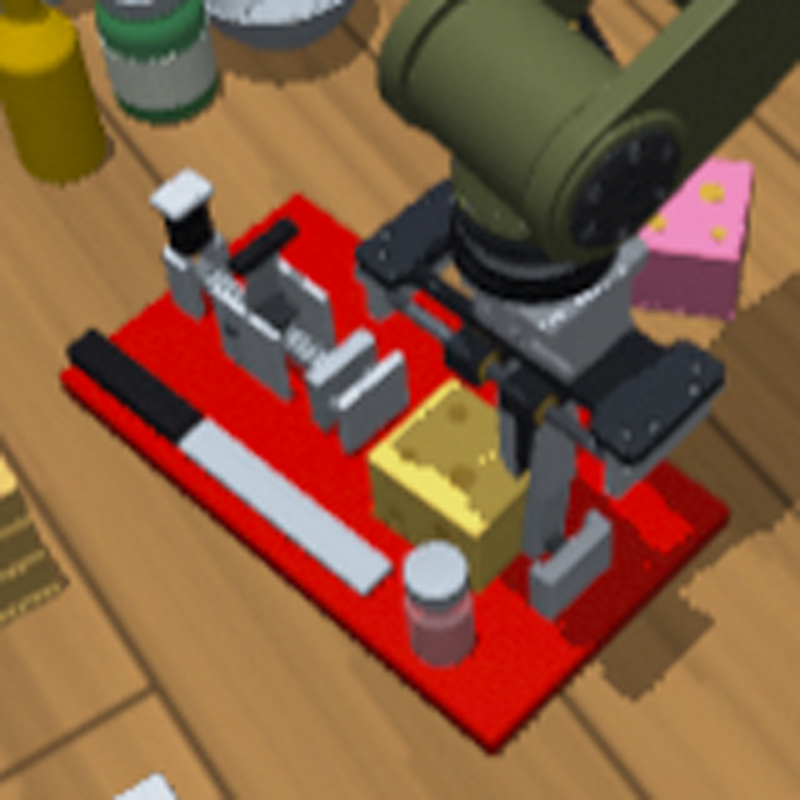

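Call:
{"name": "arm_command", "arguments": {
  "deltas": [
    {"xyz":[0.002,0.0004,0],"turn":[0,0,0]},
    {"xyz":[0.001,0.0002,0],"turn":[0,0,0]},
    {"xyz":[0,0,0],"turn":[0,0,0]}
  ]
}}

```text
clock: 6.75
eef_pos: [579.4, 81.6, 121.2]
eef_rot: [3.142, 0.0, 0.218]
wrist_force: [-1.5, -3.9, 6.2]
finger_gap: 12.1
```

Call:
{"name": "arm_command", "arguments": {
  "deltas": [
    {"xyz":[0,0,0],"turn":[0,0,0]},
    {"xyz":[0,0,0],"turn":[0,0,0]},
    {"xyz":[0,0,0],"turn":[0,0,0]},
    {"xyz":[0,0,0.03],"turn":[0,0,0]},
    {"xyz":[0,0,0.04],"turn":[0,0,0]},
    {"xyz":[-0.04,-0.01,0.04],"turn":[0,0,0]},
    {"xyz":[-0.04,-0.01,0.0],"turn":[0,0,0]},
    {"xyz":[-0.03,-0.06,0.0],"turn":[0,0,0]},
    {"xyz":[0,-0.04,0],"turn":[0,0,0]},
    {"xyz":[0,0,0],"turn":[0,0,0]},
    {"xyz":[0,0,0],"turn":[0,0,0]}
  ],
  "gripper": 0.6
}}

```text
clock: 8.12
eef_pos: [471.5, -33.8, 230.9]
eef_rot: [-3.141, 0.0, 0.218]
wrist_force: [-0.5, 0.3, 0.3]
finger_gap: 37.6
```

```bash
python3 - <<'E'
from h import *
shot('w7')
c=camera('scene'); save(c,'s7.png',(215,140,375,300),5)
E
```

```text
t 8.125 pos [471.5 -33.8 230.9] rot [-3.1413  0.      0.2176] F [-0.45  0.3   0.31] gap 37.6
```

View pics/w7.png

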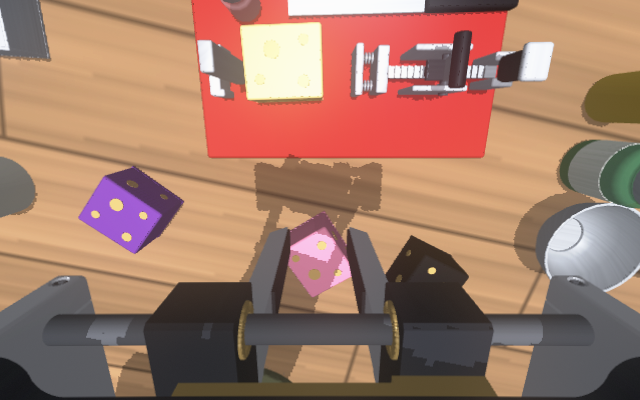

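View pics/s7.png

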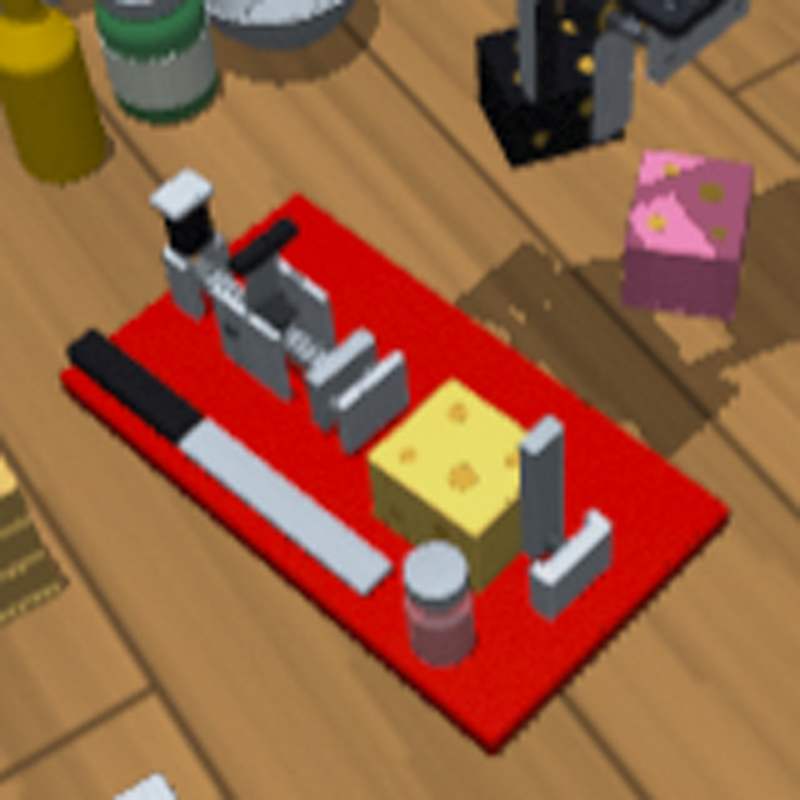

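The scene view shows the brace standing upright, tip around crop pixel (545,430), and nothing else has moved. Next is the trigger.

Call:
{"name": "arm_command", "arguments": {
  "deltas": [
    {"xyz":[0.035,-0.0157,0],"turn":[0,0,0]},
    {"xyz":[0.035,-0.0157,-0.02],"turn":[0,0,0]},
    {"xyz":[0.035,-0.0157,-0.02],"turn":[0,0,0]},
    {"xyz":[0.034,-0.0157,-0.02],"turn":[0,0,0]},
    {"xyz":[0,0,0],"turn":[0,0,0]},
    {"xyz":[0,0,0],"turn":[0,0,0]}
  ],
  "gripper": 1.0,
  "force": 20
}}

```text
clock: 8.98
eef_pos: [610.3, -96.1, 171.1]
eef_rot: [-3.141, 0.0, 0.219]
wrist_force: [0.4, -0.3, -0.1]
finger_gap: 0.7
```

```bash
python3 - <<'E'
from h import *
shot('w8')
E
```

```text
t 8.975 pos [610.3 -96.1 171.1] rot [-3.1414e+00  1.0000e-04  2.1870e-01] F [ 0.44 -0.29 -0.06] gap 0.7
```

View pics/w8.png

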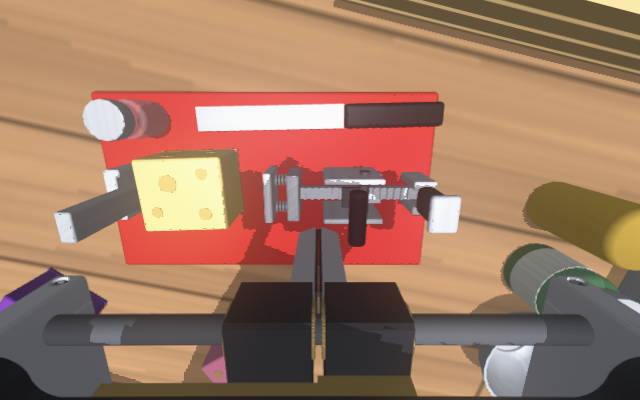

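```bash
cat >> h.py <<'E'
O=np.array([599.,-21.5]); EX=np.array([.976,.2165]); EY=np.array([-.2165,.976])
def loc(p): p=np.atleast_2d(p); return np.c_[(p[:,:2]-O)@EX,(p[:,:2]-O)@EY].round(1)
E
python3 - <<'E'
from h import *
c=load('w8');E=c['E']
print('bar L/R edge',loc(onz(c,[(350,215),(366,215),(358,192),(358,246)],124,E)))
print('tcp',loc([610.3,-96.1]))
print('cap',loc(onz(c,[(444,214)],118,E)),'corners',loc(onz(c,[(125,264),(420,264),(93,93),(438,93)],20,E)))
print('brace tip',loc(onz(c,[(58,211),(75,210),(77,238),(63,242)],145,E)))
save(c,'w8z.png',(240,150,470,290),3.4)
E
```

```text
bar L/R edge [[  -0.4 -100.6]
 [  -0.4 -113.1]
 [  18.2 -106.1]
 [ -26.9 -107.9]]
tcp [[ -5.1 -75.3]]
cap [[  -1.6 -176.5]] corners [[-100.7  158.4]
 [-100.7 -199.7]
 [  94.9  155. ]
 [  95.4 -198.9]]
brace tip [[ 10.  105.7]
 [ 10.8  93.8]
 [-10.4  97.3]
 [-13.5 108. ]]
```

View pics/w8z.png

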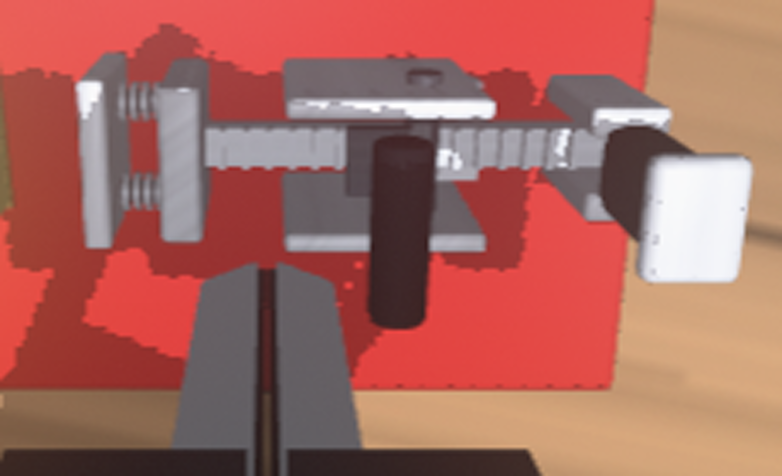

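Call:
{"name": "arm_command", "arguments": {
  "deltas": [
    {"xyz":[0,0,-0.02],"turn":[0,0,0]},
    {"xyz":[0,0,-0.02],"turn":[0,0,0]},
    {"xyz":[0,0,-0.017],"turn":[0,0,0]},
    {"xyz":[0,0,0],"turn":[0,0,0]},
    {"xyz":[0,0,0],"turn":[0,0,0]}
  ]
}}

```text
clock: 9.65
eef_pos: [610.8, -97.0, 115.0]
eef_rot: [3.141, -0.001, 0.218]
wrist_force: [-1.2, -0.4, -0.1]
finger_gap: 0.5
```

```bash
python3 - <<'E'
from h import *
shot('w9')
E
```

```text
t 9.65 pos [610.8 -97.  115. ] rot [ 3.141e+00 -1.300e-03  2.179e-01] F [-1.17 -0.37 -0.09] gap 0.5
```

View pics/w9.png

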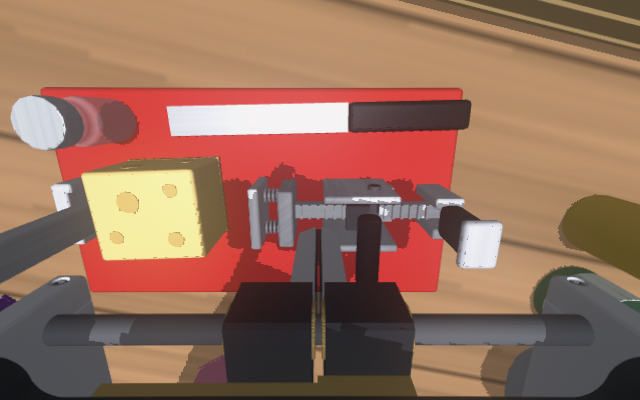

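Call:
{"name": "arm_command", "arguments": {
  "deltas": [
    {"xyz":[0.0013,-0.0059,0],"turn":[0,0,0]},
    {"xyz":[0.0013,-0.0059,0],"turn":[0,0,0]},
    {"xyz":[0.0009,-0.0039,0],"turn":[0,0,0]},
    {"xyz":[0,0,0],"turn":[0,0,0]}
  ]
}}

```text
clock: 10.2
eef_pos: [614.2, -112.8, 114.3]
eef_rot: [-3.141, -0.001, 0.217]
wrist_force: [-1.7, 4.0, 4.1]
finger_gap: 0.5
```

Call:
{"name": "arm_command", "arguments": {
  "deltas": [
    {"xyz":[0.0009,-0.0039,0],"turn":[0,0,0]},
    {"xyz":[0.0009,-0.0039,0],"turn":[0,0,0]},
    {"xyz":[0,0,0],"turn":[0,0,0]}
  ]
}}

```text
clock: 10.58
eef_pos: [616.1, -120.4, 114.4]
eef_rot: [-3.141, -0.001, 0.218]
wrist_force: [-0.4, 4.2, 3.7]
finger_gap: 0.6
```

Call:
{"name": "arm_command", "arguments": {
  "deltas": [
    {"xyz":[0.0009,-0.0039,0],"turn":[0,0,0]},
    {"xyz":[0.0009,-0.0039,0],"turn":[0,0,0]},
    {"xyz":[0,0,0],"turn":[0,0,0]}
  ]
}}

```text
clock: 10.95
eef_pos: [617.8, -128.3, 114.3]
eef_rot: [-3.141, -0.001, 0.218]
wrist_force: [-1.1, 5.6, 4.3]
finger_gap: 0.6
```

Call:
{"name": "arm_command", "arguments": {
  "deltas": [
    {"xyz":[0.0009,-0.0039,0],"turn":[0,0,0]},
    {"xyz":[0,0,0],"turn":[0,0,0]}
  ]
}}

```text
clock: 11.2
eef_pos: [618.6, -132.1, 114.2]
eef_rot: [-3.141, -0.0, 0.218]
wrist_force: [-0.3, 4.7, 2.5]
finger_gap: 0.4
```

```bash
python3 - <<'E'
from h import *
shot('w10')
E
```

```text
t 11.2 pos [ 618.6 -132.1  114.2] rot [-3.1411e+00 -5.0000e-04  2.1780e-01] F [-0.34  4.67  2.5 ] gap 0.4
```

View pics/w10.png

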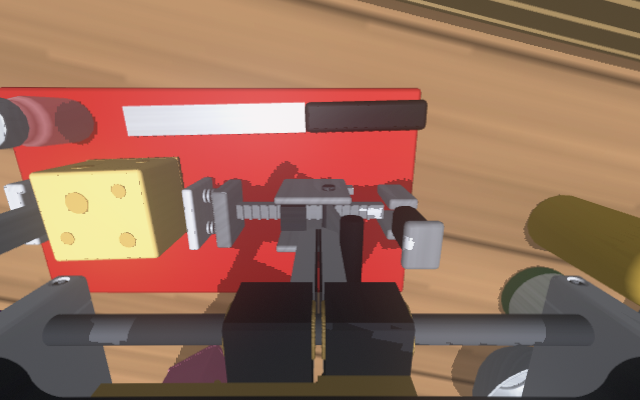

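Call:
{"name": "arm_command", "arguments": {
  "deltas": [
    {"xyz":[0.0009,-0.0039,0],"turn":[0,0,0]},
    {"xyz":[0,0,0],"turn":[0,0,0]}
  ]
}}

```text
clock: 11.5
eef_pos: [619.4, -135.6, 113.9]
eef_rot: [-3.14, -0.0, 0.218]
wrist_force: [0.3, 6.6, 2.8]
finger_gap: 0.7
```

```bash
python3 - <<'E'
from h import *
c=shot('w11'); save(c,'w11z.png',(100,150,460,310),2.2)
save(load('w9'),'w9z.png',(100,150,460,310),2.2)
E
```

```text
t 11.5 pos [ 619.4 -135.6  113.9] rot [-3.1403 -0.      0.218 ] F [0.26 6.62 2.76] gap 0.7
```

View pics/w11z.png

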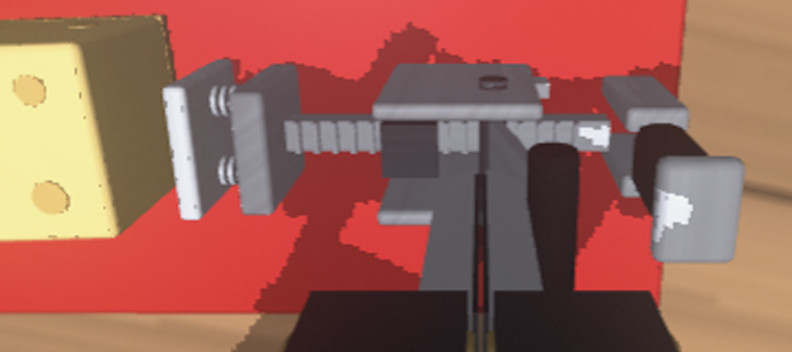

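View pics/w9z.png

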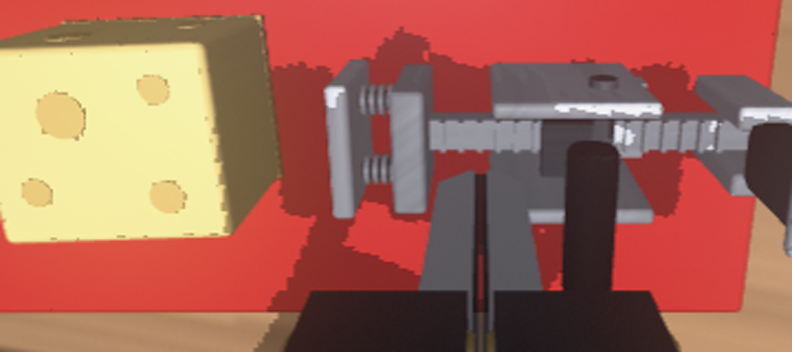

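```bash
cat >> h.py <<'E'
def ly(n,pts,z):
    c=load(n); return loc(onz(c,np.array(pts,float)/2.2+[100,150],z,c['E'])).tolist()
E
python3 - <<'E'
from h import *
print('w9 pad f/b, head f/b',ly('w9',[(330,150),(351,150),(393,150),(427,150)],72), 'tcp',loc([610.8,-97]))
print('w11',ly('w11',[(172,150),(195,150),(237,150),(270,150)],72),'tcp',loc([619.4,-135.6]))
print('cap w11', ly('w11',[(655,200),(742,200)],118),'bar',ly('w11',[(530,200),(577,200)],124))
print('bar w9',ly('w9',[(568,200),(612,200)],124))
print('cheese w9',ly('w9',[(232,235),(8,243),(205,42)],80),'w11',ly('w11',[(118,237),(78,42)],80))
E
```

```text
w9 pad f/b, head f/b [[-1.2, -24.4], [-1.2, -31.7], [-1.2, -46.4], [-1.2, -58.3]] tcp [[ -4.8 -76.2]]
w11 [[-0.8, -9.3], [-0.8, -17.3], [-0.8, -31.8], [-0.8, -43.3]] tcp [[  -4.8 -115.8]]
cap w11 [[1.5, -164.8], [1.5, -188.9]] bar [[4.2, -129.6], [4.2, -142.2]]
bar w9 [[3.7, -100.4], [3.7, -112.3]]
cheese w9 [[-29.7, 9.8], [-32.6, 88.1], [38.5, 11.1]] w11 [[-30.0, 9.6], [38.7, 11.5]]
```

Call:
{"name": "arm_command", "arguments": {
  "deltas": [
    {"xyz":[-0.0018,0.008,0],"turn":[0,0,0]},
    {"xyz":[-0.0018,0.008,0],"turn":[0,0,0]},
    {"xyz":[-0.0018,0.008,0],"turn":[0,0,0]},
    {"xyz":[-0.0018,0.008,0],"turn":[0,0,0]},
    {"xyz":[0,0,0],"turn":[0,0,0]},
    {"xyz":[0,0,0],"turn":[0,0,0]},
    {"xyz":[0.0012,-0.0054,0],"turn":[0,0,0]},
    {"xyz":[0.0012,-0.0054,0],"turn":[0,0,0]},
    {"xyz":[0.0012,-0.0054,0],"turn":[0,0,0]},
    {"xyz":[0.0012,-0.0054,0],"turn":[0,0,0]},
    {"xyz":[0.0012,-0.0054,0],"turn":[0,0,0]},
    {"xyz":[0,0,0],"turn":[0,0,0]}
  ]
}}

```text
clock: 13.05
eef_pos: [618.4, -131.4, 114.2]
eef_rot: [-3.141, -0.001, 0.217]
wrist_force: [0.1, 4.0, 3.1]
finger_gap: 0.3
```

Call:
{"name": "arm_command", "arguments": {
  "deltas": [
    {"xyz":[0.0011,-0.005,0],"turn":[0,0,0]},
    {"xyz":[0,0,0],"turn":[0,0,0]}
  ]
}}

```text
clock: 13.3
eef_pos: [619.3, -135.6, 113.8]
eef_rot: [-3.14, 0.0, 0.218]
wrist_force: [-0.4, 7.7, 3.4]
finger_gap: 0.5
```

```bash
python3 - <<'E'
from h import *
c=shot('w12'); save(c,'w12z.png',(100,150,460,310),2.2)
for i in range(4): camera('wrist'); print(read_state()['wrist_force'].round(2))
E
```

```text
t 13.3 pos [ 619.3 -135.6  113.8] rot [-3.1403  0.      0.2178] F [-0.36  7.74  3.37] gap 0.5
[-0.79  7.08  2.06]
[0.78 6.96 2.34]
[0.46 6.34 2.05]
[-1.01  7.14  2.63]
```

View pics/w12z.png

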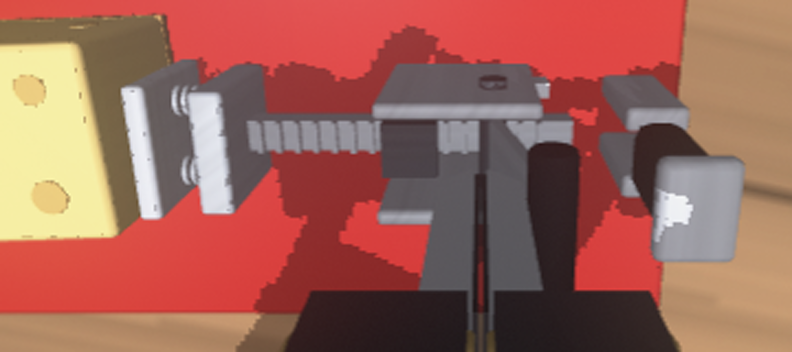

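```bash
python3 - <<'E'
from h import *
print('w12',ly('w12',[(131,150),(153,150),(196,150),(232,150)],72),ly('w12',[(118,237),(78,42)],80))
E
```

```text
w12 [[-0.9, 4.8], [-0.9, -2.8], [-0.9, -17.7], [-0.9, -30.2]] [[-30.1, 9.5], [38.6, 11.4]]
```

Call:
{"name": "arm_command", "arguments": {
  "deltas": [
    {"xyz":[-0.0018,0.008,0],"turn":[0,0,0]},
    {"xyz":[-0.0018,0.008,0],"turn":[0,0,0]},
    {"xyz":[-0.0018,0.008,0],"turn":[0,0,0]},
    {"xyz":[-0.0018,0.008,0],"turn":[0,0,0]},
    {"xyz":[0,0,0],"turn":[0,0,0]},
    {"xyz":[0,0,0],"turn":[0,0,0]},
    {"xyz":[0.0012,-0.0054,0],"turn":[0,0,0]},
    {"xyz":[0.0012,-0.0054,0],"turn":[0,0,0]},
    {"xyz":[0.0012,-0.0054,0],"turn":[0,0,0]},
    {"xyz":[0,0,0],"turn":[0,0,0]}
  ]
}}

```text
clock: 14.8
eef_pos: [616.0, -120.5, 114.3]
eef_rot: [-3.141, -0.001, 0.217]
wrist_force: [-0.2, 5.1, 4.9]
finger_gap: 0.3
```

Call:
{"name": "arm_command", "arguments": {
  "deltas": [
    {"xyz":[0.0009,-0.004,0],"turn":[0,0,0]},
    {"xyz":[0.0009,-0.004,0],"turn":[0,0,0]},
    {"xyz":[0,0,0],"turn":[0,0,0]}
  ]
}}

```text
clock: 15.18
eef_pos: [617.8, -128.3, 114.5]
eef_rot: [-3.141, -0.001, 0.218]
wrist_force: [-1.1, 6.3, 5.8]
finger_gap: 0.6
```

Call:
{"name": "arm_command", "arguments": {
  "deltas": [
    {"xyz":[0.0009,-0.004,0],"turn":[0,0,0]},
    {"xyz":[0,0,0],"turn":[0,0,0]}
  ]
}}

```text
clock: 15.42
eef_pos: [618.6, -132.2, 114.3]
eef_rot: [-3.141, -0.001, 0.218]
wrist_force: [-0.7, 6.5, 4.7]
finger_gap: 0.8
```

```bash
python3 - <<'E'
from h import *
c=shot('w13'); save(c,'w13z.png',(100,150,460,310),2.2)
for i in range(3): camera('wrist'); print(read_state()['wrist_force'].round(2))
E
```

```text
t 15.425 pos [ 618.6 -132.2  114.3] rot [-3.1408e+00 -7.0000e-04  2.1770e-01] F [-0.72  6.49  4.69] gap 0.8
[-0.41  6.1   5.26]
[-0.82  5.57  4.65]
[-1.    6.22  4.99]
```

View pics/w13z.png

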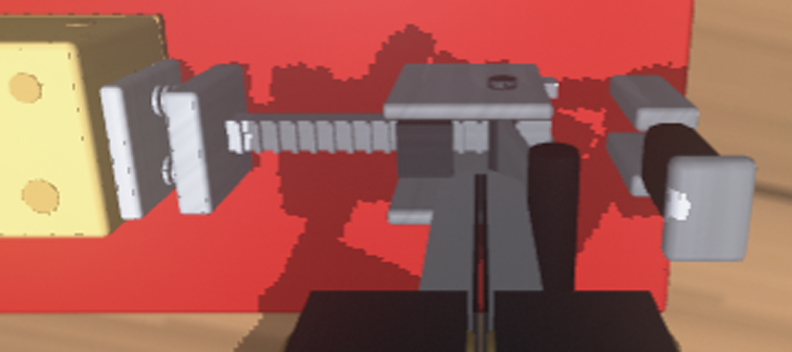

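```bash
python3 - <<'E'
from h import *
print('w13',ly('w13',[(110,150),(132,150),(173,150),(209,150)],72),ly('w13',[(108,237),(76,42)],80))
E
```

```text
w13 [[-0.9, 15.7], [-0.9, 8.1], [-0.9, -6.1], [-0.9, -18.6]] [[-30.1, 16.7], [38.6, 15.7]]
```

Call:
{"name": "arm_command", "arguments": {
  "deltas": [
    {"xyz":[0.0009,-0.004,0],"turn":[0,0,0]},
    {"xyz":[0,0,0],"turn":[0,0,0]}
  ]
}}

```text
clock: 15.88
eef_pos: [619.3, -135.6, 114.0]
eef_rot: [-3.14, -0.0, 0.218]
wrist_force: [-1.9, 10.3, 4.0]
finger_gap: 0.4
```

```bash
python3 - <<'E'
from h import *
c=shot('w14'); save(c,'w14z.png',(0,150,360,310),2.2)
for i in range(2): camera('wrist'); print(read_state()['wrist_force'].round(2))
E
```

```text
t 15.875 pos [ 619.3 -135.6  114. ] rot [-3.1396e+00 -2.0000e-04  2.1790e-01] F [-1.86 10.27  3.97] gap 0.4
[-2.26  8.71  2.99]
[-0.99  8.9   3.29]
```

View pics/w14z.png

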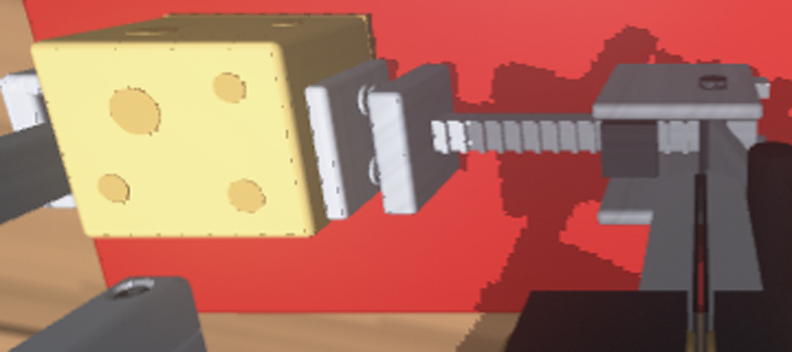

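```bash
python3 - <<'E'
from h import *
def f(n,p,z): return ly(n,[(x-220,y) for x,y in p],z)
print('w14 pad/head',f('w14',[(316,150),(338,150),(377,150),(413,150)],72))
print('cheese',f('w14',[(314,236),(274,42),(86,238),(33,45)],80))
E
```

```text
w14 pad/head [[-0.9, 17.1], [-0.9, 9.5], [-0.9, -4.0], [-0.9, -16.5]]
cheese [[-29.7, 18.0], [38.6, 19.2], [-30.4, 96.7], [37.5, 95.3]]
```

Call:
{"name": "arm_command", "arguments": {
  "deltas": [
    {"xyz":[-0.0018,0.008,0],"turn":[0,0,0]},
    {"xyz":[-0.0018,0.008,0],"turn":[0,0,0]},
    {"xyz":[-0.0018,0.008,0],"turn":[0,0,0]},
    {"xyz":[-0.0018,0.008,0],"turn":[0,0,0]},
    {"xyz":[0,0,0],"turn":[0,0,0]},
    {"xyz":[0,0,0],"turn":[0,0,0]},
    {"xyz":[0.0012,-0.0054,0],"turn":[0,0,0]},
    {"xyz":[0.0012,-0.0054,0],"turn":[0,0,0]},
    {"xyz":[0,0,0],"turn":[0,0,0]}
  ]
}}

```text
clock: 17.15
eef_pos: [614.7, -115.0, 114.3]
eef_rot: [-3.14, -0.001, 0.217]
wrist_force: [-2.6, 7.3, 4.8]
finger_gap: 0.6
```

Call:
{"name": "arm_command", "arguments": {
  "deltas": [
    {"xyz":[0.00045,-0.002,0],"turn":[0,0,0]},
    {"xyz":[0,0,0],"turn":[0,0,0]}
  ]
}}

```text
clock: 17.4
eef_pos: [615.1, -116.6, 114.6]
eef_rot: [-3.14, -0.001, 0.218]
wrist_force: [-2.6, 9.2, 6.4]
finger_gap: 0.9
```

```bash
cat >> h.py <<'E'
def look(n):
    c=shot(n); save(c,n+'z.png',(0,150,360,310),2.2)
    f=[]
    for i in range(3): camera('wrist'); f.append(read_state()['wrist_force'])
    f=np.mean(f,0); print('meanF',f.round(2),'along',round(f[:2]@EY,2))
def f(n,p,z=72): return ly(n,[(x-220,y) for x,y in p],z)
E
python3 - <<'E'
from h import *
look('w15')
E
```

```text
t 17.4 pos [ 615.1 -116.6  114.6] rot [-3.1401e+00 -6.0000e-04  2.1780e-01] F [-2.59  9.18  6.44] gap 0.9
meanF [-3.14  9.5   7.68] along 9.95
```

View pics/w15z.png

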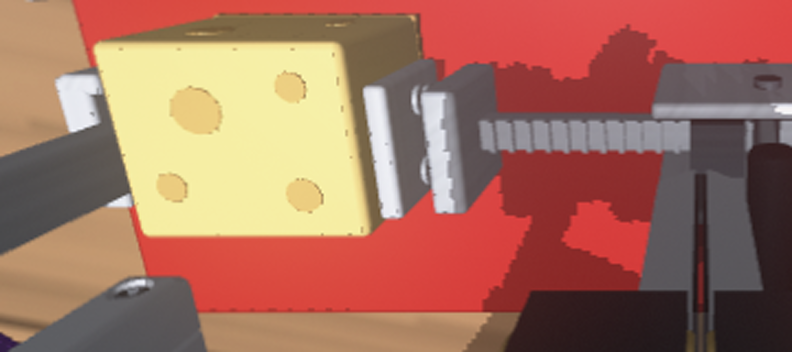

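```bash
python3 - <<'E'
from h import *
print('w15',f('w15',[(374,150),(396,150),(430,150),(464,150)]),f('w15',[(370,234),(341,43)],80))
for n,x0,x1 in [('w9',230,320),('w12',140,220),('w14',130,200),('w15',155,225)]:
    c=load(n); save(c,n+'q.png',(x0,185,x0+90,250),8)
E
```

```text
w15 [[-1.1, 16.7], [-1.1, 9.1], [-1.1, -2.7], [-1.1, -14.6]] [[-29.2, 18.2], [38.2, 17.8]]
```

View pics/w15q.png

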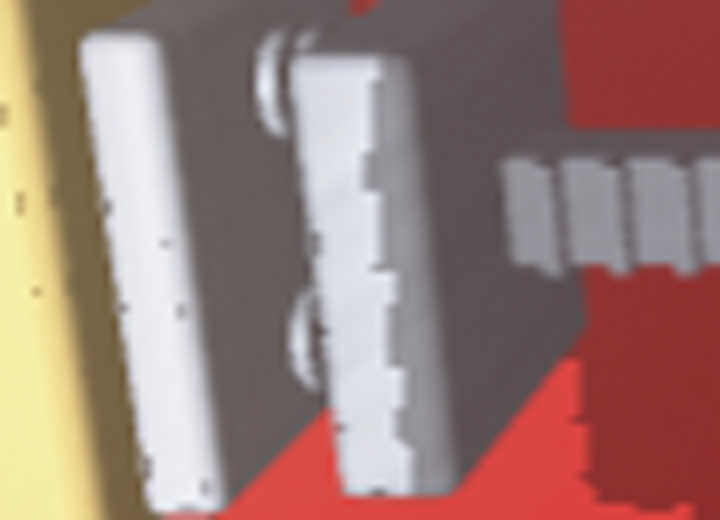

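View pics/w12q.png

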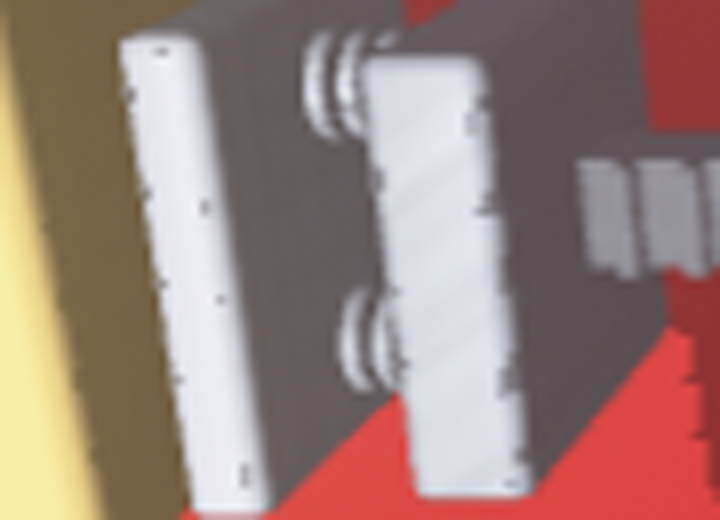

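Call:
{"name": "arm_command", "arguments": {
  "deltas": [
    {"xyz":[0.00045,-0.002,0],"turn":[0,0,0]},
    {"xyz":[0,0,0],"turn":[0,0,0]}
  ]
}}

```text
clock: 17.85
eef_pos: [615.6, -118.4, 114.7]
eef_rot: [-3.14, -0.001, 0.218]
wrist_force: [-3.6, 10.5, 8.4]
finger_gap: -0.0
```

```bash
python3 - <<'E'
from h import *
look('w16'); c=load('w16'); save(c,'w16q.png',(155,185,245,250),8)
E
```

```text
t 17.85 pos [ 615.6 -118.4  114.7] rot [-3.14e+00 -9.00e-04  2.18e-01] F [-3.64 10.52  8.44] gap -0.0
meanF [-3.18 10.88  8.57] along 11.3
```

View pics/w16q.png

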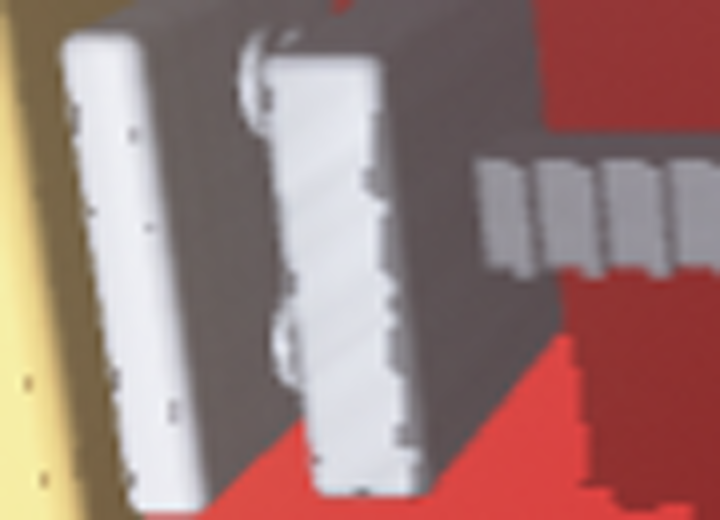

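```bash
cat >> h.py <<'E'
def edges(n,pl,hl,rows=range(200,234)):
    # pl,hl: (x at row 200, x at row 234) approx for pad left, head left edges; sub-pixel max rising gradient
    c=load(n); g=cv2.GaussianBlur(cv2.cvtColor(c['color'],cv2.COLOR_RGB2GRAY).astype(np.float32),(1,1),0)
    out=[]
    for e in (pl,hl):
        pts=[]
        for r in rows:
            x=e[0]+(e[1]-e[0])*(r-200)/34; k0=int(round(x))-3
            d=g[r,k0+1:k0+8]-g[r,k0:k0+7]; d=np.clip(d,0,None)
            i=int(np.argmax(d)); lo,hi=max(0,i-1),min(7,i+2); w=d[lo:hi]
            pts.append(((np.arange(lo,hi)@w)/w.sum()+k0+.5,r))
        P=np.array(pts); q=np.polyfit(P[:,1],P[:,0],1); res=P[:,0]-np.polyval(q,P[:,1]); ok=abs(res)<1.0
        L=(onz(c,P[ok],72,c['E'])[:,:2]-O); Y=L@EY; X=L@EX; s=np.polyfit(X,Y,1); out.append((np.polyval(s,0),ok.sum(),res[ok].std().round(2)))
    print(n,'pad',out[0],'head',out[1],'pitch',round(out[0][0]-out[1][0],2))
E
python3 - <<'E'
from h import *
# q image coords ->px: x0 + X/8, row 185+Y/8 ; row200->Y120,row234->Y392
edges('w12',(140+132/8,140+174/8),(140+370/8,140+402/8))
edges('w15',(155+95/8,155+135/8),(155+300/8,155+332/8))
edges('w16',(155+75/8,155+117/8),(155+270/8,155+303/8))
c=load('w9');save(c,'w9q.png',(230,185,320,250),8);c=load('w11');save(c,'w11q.png',(160,185,250,250),8);c=load('w14');save(c,'w14q.png',(130,185,220,250),8)
E
```

```text
w12 pad (np.float64(5.125238992384312), np.int64(33), np.float64(0.25)) head (np.float64(-16.789133386699625), np.int64(21), np.float64(0.35)) pitch 21.91
w15 pad (np.float64(17.610406535385092), np.int64(34), np.float64(0.26)) head (np.float64(-1.6772062818656583), np.int64(33), np.float64(0.26)) pitch 19.29
w16 pad (np.float64(17.572629041328938), np.int64(33), np.float64(0.28)) head (np.float64(-0.6617022688084332), np.int64(24), np.float64(0.42)) pitch 18.23
```

View pics/w11q.png

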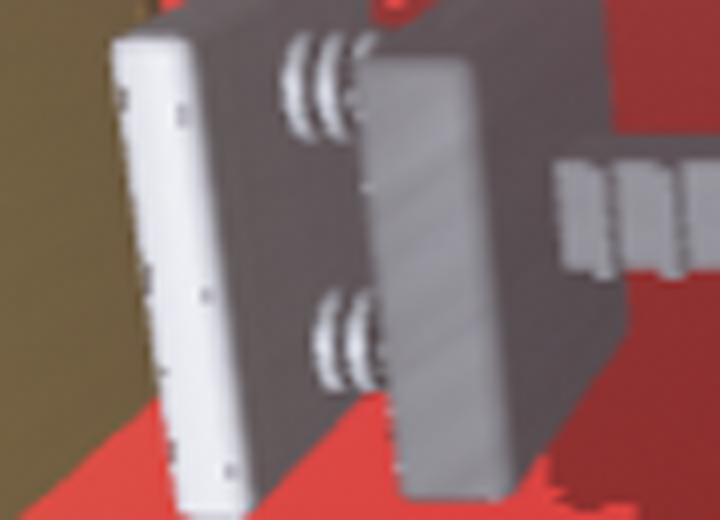

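View pics/w14q.png

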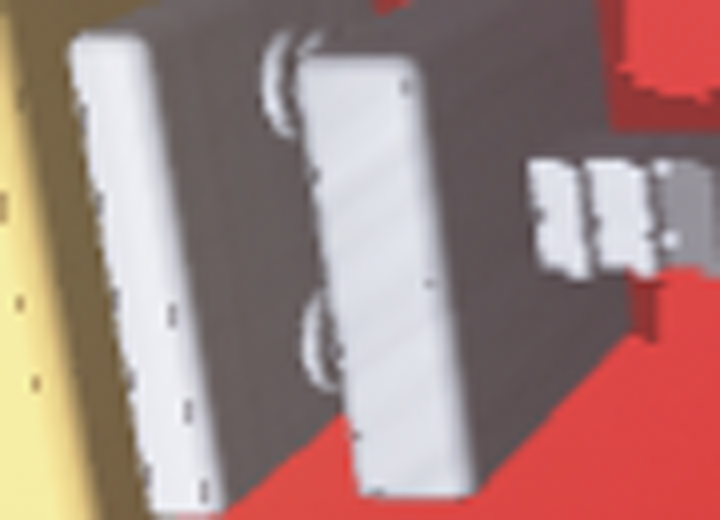

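Call:
{"name": "arm_command", "arguments": {
  "deltas": [
    {"xyz":[0.00045,-0.002,0],"turn":[0,0,0]},
    {"xyz":[0,0,0],"turn":[0,0,0]}
  ]
}}

```text
clock: 18.3
eef_pos: [616.1, -120.3, 114.9]
eef_rot: [-3.14, -0.001, 0.218]
wrist_force: [-3.7, 11.2, 9.8]
finger_gap: 0.5
```

```bash
python3 - <<'E'
from h import *
look('w17'); c=load('w17'); save(c,'w17q.png',(155,185,245,250),8)
edges('w17',(155+55/8,155+97/8),(155+240/8,155+273/8))
s=40
edges('w14',(130+85/8,130+130/8),(130+308/8,130+345/8))
edges('w11',(160+125/8,160+163/8),(160+363/8,160+390/8))
E
```

```text
t 18.3 pos [ 616.1 -120.3  114.9] rot [-3.1399e+00 -9.0000e-04  2.1800e-01] F [-3.7  11.19  9.85] gap 0.5
meanF [-4.35 11.99  9.79] along 12.64
w17 pad (np.float64(17.539617521869072), np.int64(34), np.float64(0.32)) head (np.float64(0.46989348834128775), np.int64(32), np.float64(0.43)) pitch 17.07
w14 pad (np.float64(17.416413340346683), np.int64(34), np.float64(0.33)) head (np.float64(-3.323912022694993), np.int64(34), np.float64(0.27)) pitch 20.74
w11 pad (np.float64(-8.845148095069057), np.int64(34), np.float64(0.31)) head (np.float64(-30.809251422103323), np.int64(33), np.float64(0.29)) pitch 21.96
```

View pics/w17q.png

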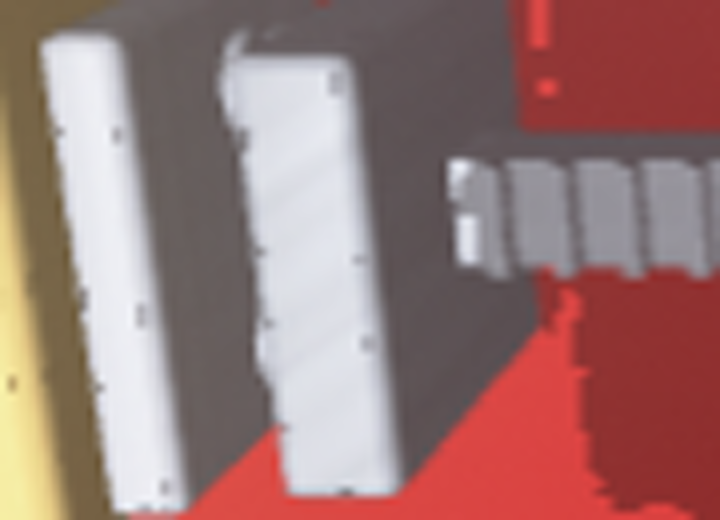

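Call:
{"name": "arm_command", "arguments": {
  "deltas": [
    {"xyz":[0.00015,-0.0007,0],"turn":[0,0,0]},
    {"xyz":[0,0,0],"turn":[0,0,0]},
    {"xyz":[0,0,0],"turn":[0,0,0]}
  ]
}}

```text
clock: 18.88
eef_pos: [616.2, -120.8, 114.9]
eef_rot: [-3.14, -0.001, 0.218]
wrist_force: [-4.5, 13.1, 10.4]
finger_gap: 0.4
```

```bash
python3 - <<'E'
from h import *
look('w18'); edges('w18',(155+47/8,155+89/8),(155+232/8,155+265/8))
look('w19'); edges('w19',(155+47/8,155+89/8),(155+232/8,155+265/8))
c=camera('scene'); save(c,'s19.png',(215,140,375,300),5)
E
```

```text
t 18.875 pos [ 616.2 -120.8  114.9] rot [-3.1398e+00 -1.0000e-03  2.1820e-01] F [-4.55 13.1  10.36] gap 0.4
meanF [-4.32 11.97 10.14] along 12.62
w18 pad (np.float64(17.600525576553416), np.int64(34), np.float64(0.26)) head (np.float64(0.7220309609963583), np.int64(33), np.float64(0.41)) pitch 16.88
t 19.075 pos [ 616.2 -120.8  114.9] rot [-3.1398e+00 -9.0000e-04  2.1820e-01] F [-3.92 11.78 10.14] gap 0.1
meanF [-4.45 12.58 10.24] along 13.24
w19 pad (np.float64(17.604809172412768), np.int64(34), np.float64(0.26)) head (np.float64(0.7311825865416429), np.int64(33), np.float64(0.43)) pitch 16.87
```

View pics/w19.png

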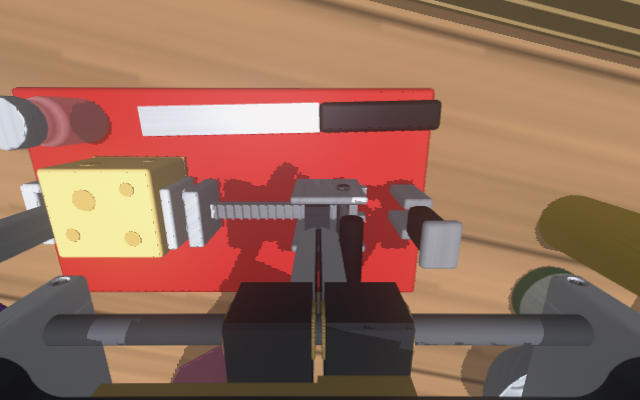

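View pics/s19.png

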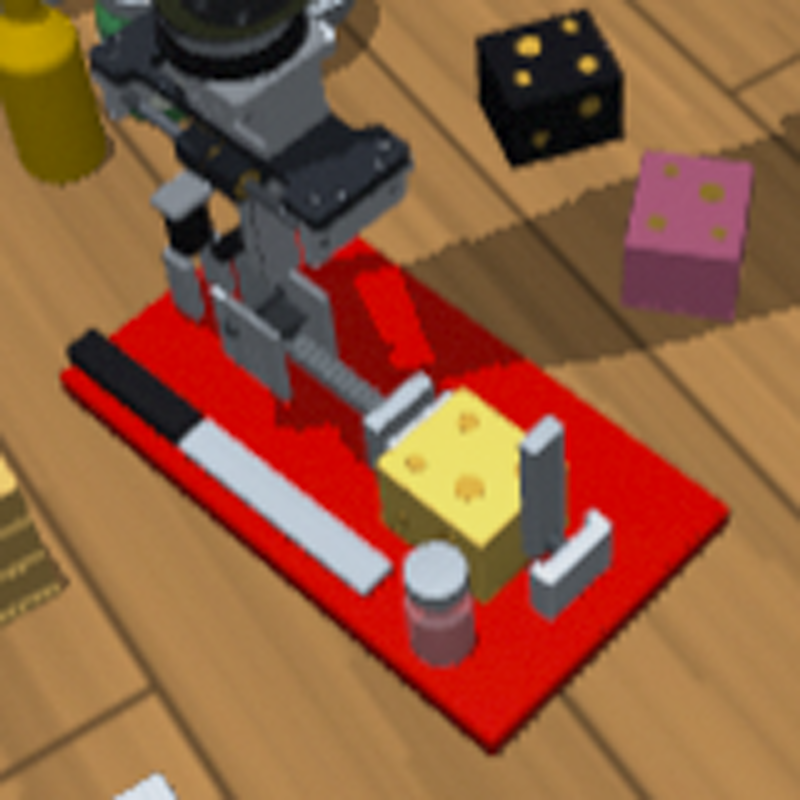

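```bash
python3 - <<'E'
from h import *
print(sign_off())
E
```

```text
the job is handed in; nothing more can be done
None
```

I swung the brace up until it stood home, then pumped the trigger with the closed fingers in front of the bar: three full strokes and one partial stroke. I handed the job in at about 19 s with the arm still holding the trigger squeezed. The hand-in gives no verdict.

**Brace:** after I let go, it stayed standing. In the wrist picture its tip sits within about 1 to 2 mm of the hinge line.

**Cheese:** it is pressed against the brace. The pad face stayed at 17.6 mm (±0.1) over the last five pictures while the jaw head kept moving forward.

**Grip:**
- **Picture:** the spring is pressed in by about 5.1 mm, or 5.2 mm after a scale check on the cheese's length.
- **Force:** the push on the bar, about 13 N, puts it at about 5.3 to 6.2 mm.
- **How they compare:** the two disagree by a few tenths. My best estimate is 5.4 mm, within 5 to 6. Neither reading came near 9 mm at any point.
- **Holding:** it was unchanged over the last two looks, 0.2 s apart.

**Other checks:** the shaker, knife and look-alike blocks in view had not moved in the last scene crop. I did not re-check the tray, bowl, mug, sauce or pickles in detail at the end, but the arm never worked near them. The highest wrist force I saw was about 17 N. The finger also picked up about 10 N of upward force from the bar, probably friction.

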